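Seat the sharpening stone in its sprung bench holder

ROBOT

A 7-joint arm with a two-finger parallel gripper is mounted at the origin on the work surface. World frame = base frame: x ahead of the robot, y to its left, z up, the work surface at z = 0. Lengths are in m, angles in degrees, forces in N, time in s.
With the tool pointing down it reaches from about 0.35 to 0.775 m from the base axis. Payload 3.1 kg.
Tool frame: the origin (TCP) lies on the centre line of the jaws, within the pads' length; the fingertips stand 17 mm ahead of it and the grasp point (between the pads) lies 2 mm behind it (robot.tip_reach is the distance from the TCP to the fingertips, in m); z points along the fingers, y is the direction in which the jaws open and shut (so a half turn about z gives the same grasp; the last joint's range is limited). The gripper opens to 85 mm and grips with 20 to 120 N. Pads are 22 mm wide; open, the fingers measure 114 mm over their backs; the gripper's body (76 mm by 85 mm) begins 54 mm behind the grasp point. The pads swing forward as they close: fully open they stand 13 mm farther back than shut.
Start: joints at [61.954, 17.813, 0.802, 86.603, -0.252, 75.585, -1.558], TCP at [0.238, -0.496, 0.223] pointing down, gripper open.
Joint ranges: [-154.91, 154.91], [-16.99, 109.72], [-72.82, 74.43], [7.12, 147.25], [-82.49, 262.49], [11.32, 116.49], [-174.64, 174.64]. Speed limits (degrees/s): [159.86, 159.86, 180, 180, 180, 180, 180].

INTERFACE

Orientations are given as [roll, pitch, yaw] about the fixed x, y, z axes, in that order (R = Rz(yaw) Ry(pitch) Rx(roll)).
In Python, from station import robot, fingers, vision, workorder, recognise gives the robot as it stands. Calls block until the motion is done:
- robot.move_to(position, orientation): joint-space move of the TCP to a pose.
- robot.line_to(position, orientation=None, velocity=0.15, f_stop=None): straight line of the TCP; orientation=None keeps the orientation; velocity is the mean speed in m/s. With f_stop (N) it stops when the force on the tool has changed by that much, and returns True; else False.
- robot.move_j(angles): joint-space move.
- fingers.gripper_to(opening, force=None): opening from 0.0 (shut) to 1.0 (fully open); force is the grip in N (None keeps the last); returns when the fingers have stopped.
- robot.pause(seconds).
- robot.inverse_kinematics(position, orientation): joint angles nearest the present ones, or None.
- vision.grab_frame(name): name is "side" or "top" or "wrist"; returns the picture (384x512x3 uint8, red, green, blue); there is no depth.
- vision.calibration(name): a dict with "mtx" (3x3 intrinsics, pixels), "k1" (the pictures are not rectified: a ray, as slopes to the right and down, at radius r is drawn at 1 + k1 r^2 times it, then the intrinsics apply), "extrinsics" (4x4, takes a point from world to camera coordinates); the wrist camera has in their place "T_tool_cam" (4x4, takes a point from camera to tool coordinates, whose origin is the TCP and whose axes are the flange's). Camera axes: x right, y up, looking along -z (the intrinsics and any distortion apply to the point x, -y, -z); pixel columns grow to the right and rows downward; lengths in m; the calibration is good to about 2 mm. A picture is of the moment at which its call begins: read the wrist's pose just before it. calibration takes no time and is no camera call.
A pose or a line that the arm cannot do raises robot.PlanningError and nothing moves.
- workorder.close_job(): hands the job in, once; it reports no verdict.
Trained networks look in the newest picture that a camera, given by its name, has taken for a name from the list of things; names that differ only in an ending like _2 or _b are one class to them, and where a whole thing is asked for, a point or a joint stands for the part that bears it (a point fixed in the world has none). Each returns a list of dicts, best first, with "p" (0 to 1); they miss things now and then, are a little off and sometimes report something else, mostly with a low value. They report only what shows in the picture. A call takes as long as a camera call. They do not tell look-alikes from the thing itself.
- recognise(label, camera): "rect" ([centre column, centre row, width, height] in pixels, round what is visible of it).
Readings, each from a call of its own:
- robot.current_time_s(): time.
- robot.current_joint_positions(): joint angles.
- robot.current_dq(): joint speeds.
- robot.current_joint_torque(): joint torques, N m.
- robot.current_tool_pos(): TCP position.
- robot.current_eef_rot(): TCP orientation.
- robot.current_contact_force(): force on the tool from outside, world axes, zero at the start.
- robot.current_torque(): the same for the moment, N m.
- robot.current_finger_gap(): opening from 0.0 (shut) to 1.0 (fully open).
Only numpy, scipy, OpenCV 4.12 (cv2) and the standard library are available. Lean on these libraries where they do the work, as an engineer would, in place of code of your own. Each camera call takes 0.05 s, during which the arm holds its last target. There are 200 camera calls.

TASK

Put the sharpening stone into the bench holder, fine pale side up: lift it, tip one end in against the sprung jaw, push the jaw back and rock the other end down behind the fixed stop until the stone lies flat and fully home. The stone is brittle, so work it in gently without jolting or forcing it, leave the other tools where they are, and let go when it is clamped.

Things in the scene. Friction and masses are not known exactly. Their poses are not given: they have to be found in the camera images.
- stone: Loose rectangular sharpening stone, 120 long (own x) x 45 wide (own y) x 36 mm high, about 0.45 kg, dark coarse layer below and a 14 mm pale fine layer on top. Lies flat on the bench. Origin: centre of its underside; z up. Both ends are alike and either end may go to the jaw.
- holder: Stone holder fixed to the bench: wooden base 210 (own x) x 84 (own y) x 12 mm high, a fixed end stop on its -x side, a sprung jaw on its +x side, a low cheek along each long side. Origin: centre of the base's underside, on the bench; z up. The relaxed gap between stop and jaw is 115 mm, shorter than the stone, so it cannot enter level.
- stop_edge (a point): Middle of the top inner edge of the holder's fixed aluminium end stop, 26 mm above the bench and 60 mm from the holder's origin along its -x. The stop's inner face goes straight down from here to the base (14 mm); the stop is 22 mm thick and 60 mm wide.
- cheek_edge (a point): Middle of the top inner edge of the holder's cheek on the +y side, 21 mm above the bench, at y = +23.3 mm; the other cheek mirrors it (46.6 mm between them for the 45 mm stone). Cheeks: 100 mm long (x -50 to +50 mm), 6 mm thick, square-edged.
- seat (a point): Point on the top of the holder's base (12 mm above the bench) in the middle of the pocket: the stone's origin must finish here. Axes as the holder's.
- jaw (a joint): Sprung steel jaw of the holder: how far it is pushed back along the holder's +x, in m; 0 relaxed, hard stop at 0.008. At 0 its upright face stands at x = +55 mm in the holder's frame; 22 mm thick, 56 mm wide, 12 to 26 mm above the bench. Spring: 3 N to start, plus 0.8 N per mm (7 N with the stone seated, reading 0.005; 10 N at the hard stop). It returns by itself, damped (0.12 N per mm/s).
- chisel: Bystander: wood-handled chisel, 240 mm long, lying on the bench; not to be moved.
- oil: Bystander: brown bottle 48 mm across and 100 mm tall, standing on the bench; not to be moved.
- mallet: Bystander: wooden mallet lying on the bench, head 80 x 120 x 60 mm, handle 190 mm; not to be moved.
- square: Bystander: joiner's square lying on the bench, stock 100 mm, blade 150 mm; not to be moved.
Things that resemble listed ones, but are neither listed nor needed, are in the scene too. What is meant by the stone is not green or pink, and is the smaller of those in its own colour.

How it is judged:
By the outcome, as a careful person would: the job done as asked, in the order asked, and still so for the second after the job is handed in, with the robot touching nothing.
It also fails if it takes over 72 s, if anything falls off the work surface, if the arm or the gripper's body presses on something with over 40 N, if the wrist force passes 120 N, or if a joint passes its speed limit or range.

## Working session

There is one attempt and no reset: what is moved stays moved. The work goes in short steps, each a Python script; the robot and the scene stay as the last script left them, time stands still between calls to the robot, and variables do not carry over. Pictures are saved under pics/ and viewed, about 8 in all and at most 12, crops included, and the job is handed in when it is done.

```bash
ls; mkdir -p pics
python3 - <<'E'
from station import robot, fingers, vision, workorder, recognise
import cv2, numpy as np
for n in ("top","side"):
    im=vision.grab_frame(n); cv2.imwrite(f"pics/{n}0.png",im[:,:,::-1])
    c=vision.calibration(n); print(n,np.round(c["mtx"],1).tolist(),c["k1"],np.round(c["extrinsics"],4).tolist())
    for l in ("stone","holder","jaw","stop_edge"):
        print(l,[(round(d["p"],2),np.round(d["rect"]).tolist()) for d in recognise(l,n)])
print(vision.calibration("wrist"), robot.current_time_s(), robot.current_eef_rot())
E
```

```text
pics
top [[430.8, 0.0, 257.8], [0.0, 430.8, 190.9], [0.0, 0.0, 1.0]] 0.017921932286488314 [[-0.0055, -1.0, -0.006, 0.0179], [0.9942, -0.0061, 0.107, -0.5548], [-0.107, -0.0054, 0.9942, -1.5015], [0.0, 0.0, 0.0, 1.0]]
stone [(0.93, [170.0, 175.0, 33.0, 26.0]), (0.83, [192.0, 255.0, 48.0, 28.0]), (0.6, [202.0, 206.0, 19.0, 35.0])]
holder [(0.95, [325.0, 185.0, 33.0, 59.0])]
jaw [(0.65, [329.0, 166.0, 14.0, 6.0])]
stop_edge [(0.72, [323.0, 185.0, 41.0, 58.0])]
side [[419.0, 0.0, 261.0], [0.0, 419.0, 195.9], [0.0, 0.0, 1.0]] -0.14914396533599217 [[-0.9524, -0.3044, -0.0146, 0.5562], [0.2244, -0.7331, 0.6421, -0.1359], [-0.2061, 0.6082, 0.7665, -1.1007], [0.0, 0.0, 0.0, 1.0]]
stone [(0.96, [208.0, 291.0, 24.0, 48.0]), (0.84, [303.0, 222.0, 59.0, 47.0]), (0.73, [330.0, 290.0, 35.0, 67.0]), (0.59, [265.0, 262.0, 50.0, 34.0])]
holder [(0.57, [285.0, 145.0, 66.0, 42.0])]
jaw [(0.53, [267.0, 136.0, 12.0, 14.0])]
stop_edge [(0.92, [284.0, 146.0, 67.0, 41.0])]
{'mtx': array([[266.87417755,   0.        , 254.41484653],
       [  0.        , 266.87417755, 194.18327226],
       [  0.        ,   0.        ,   1.        ]]), 'k1': -0.04203991719897142, 'T_tool_cam': array([[-9.92761560e-04,  9.62544156e-01,  2.71123149e-01,
         6.90174753e-02],
       [ 9.99998962e-01,  6.72488977e-04,  1.27418185e-03,
         6.49819377e-05],
       [ 1.04412896e-03,  2.71124132e-01, -9.62543825e-01,
        -1.51934671e-01],
       [ 0.00000000e+00,  0.00000000e+00,  0.00000000e+00,
         1.00000000e+00]])} 0.5 [-1.79996610e+02  2.08945642e-03  2.56611266e+01]
```

Run:
```python
import cv2, numpy as np
t=cv2.imread("pics/top0.png")[130:300,130:370]; s=cv2.imread("pics/side0.png")[90:350,160:420]
t=cv2.resize(t,None,fx=3.3,fy=3.3,interpolation=cv2.INTER_CUBIC)
cv2.imwrite("pics/t1.png",t); cv2.imwrite("pics/s1.png",cv2.resize(s,None,fx=2.3,fy=2.3,interpolation=cv2.INTER_CUBIC))
```

```text
(no output)
```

View pics/t1.png

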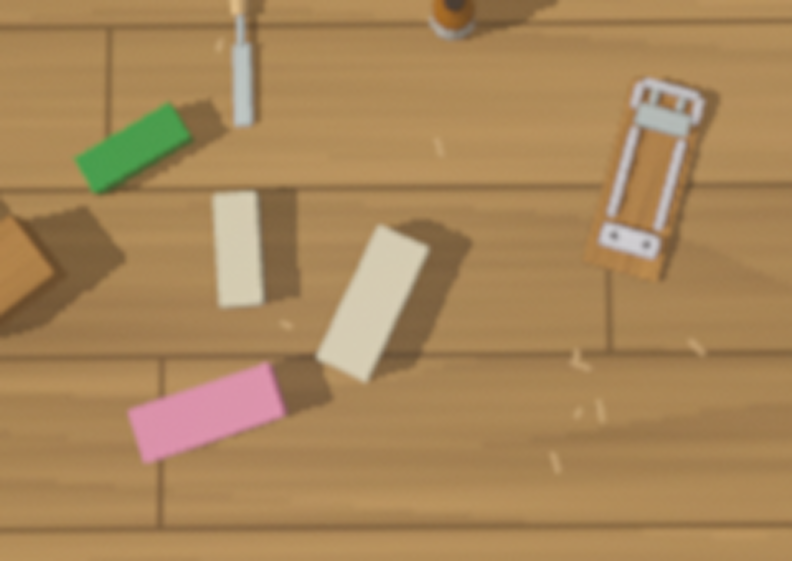

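View pics/s1.png

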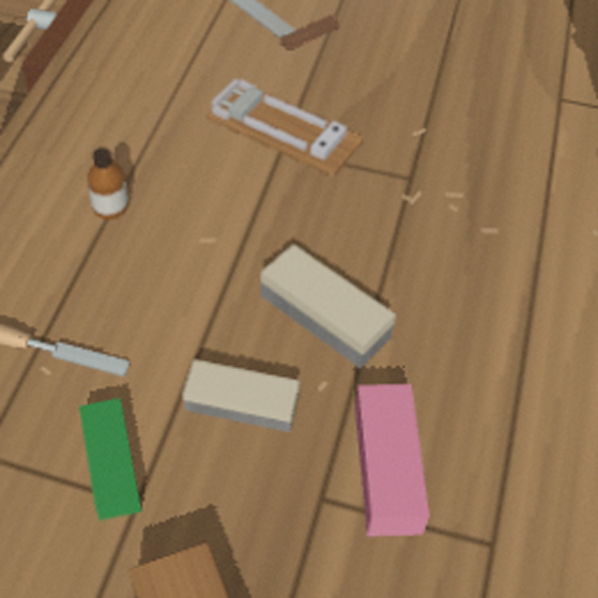

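```bash
cat > h.py <<'E'
from station import robot, fingers, vision, workorder, recognise
import cv2, numpy as np
from scipy.spatial.transform import Rotation as Ro
def R(o): return Ro.from_euler("xyz",o,degrees=True).as_matrix()
def wpose(T,p,o):
    M=np.eye(4); M[:3,:3]=R(o); M[:3,3]=p; return M@T
def pix2w(cal,uv,z,Tcw=None):
    "uv Nx2, z height(s); Tcw camera->world"
    uv=np.atleast_2d(np.float64(uv)); K=cal["mtx"]; k=cal["k1"]
    if Tcw is None: Tcw=np.linalg.inv(cal["extrinsics"])
    d=(uv-[K[0,2],K[1,2]])/[K[0,0],K[1,1]]; u=d.copy()
    for _ in range(20): u=d/(1+k*(u**2).sum(1,keepdims=True))
    ray=np.c_[u[:,0],-u[:,1],-np.ones(len(u))]@Tcw[:3,:3].T
    o=Tcw[:3,3]; return o+ray*((z-o[2])/ray[:,2])[:,None]
def w2pix(cal,X,Tcw=None):
    X=np.atleast_2d(X); K=cal["mtx"]
    E=cal["extrinsics"] if Tcw is None else np.linalg.inv(Tcw)
    c=X@E[:3,:3].T+E[:3,3]; s=np.c_[c[:,0]/-c[:,2],-c[:,1]/-c[:,2]]
    s=s*(1+cal["k1"]*(s**2).sum(1,keepdims=True)); return s*[K[0,0],K[1,1]]+[K[0,2],K[1,2]]
E
python3 - <<'E'
from h import *
c=vision.calibration("top"); f=lambda a:np.array(a)/3.3+130-.35
s=pix2w(c,f([(213,193),(257,191),(263,304),(219,307)]),.036); print(s.round(4),s.mean(0).round(4))
print(np.linalg.norm(s[0]-s[1]),np.linalg.norm(s[2]-s[1]))
h=pix2w(c,f([(634,225),(598,243),(665,118),(662,239)]),.026); print(h.round(4))
a=pix2w(c,f([(631,232),(664,133)]),.026); print(a.round(4), np.linalg.norm(a[1]-a[0]), np.degrees(np.arctan2(*(a[1]-a[0])[[1,0]])), a.mean(0))
E
```

```text
[[0.5653 0.24   0.036 ]
 [0.5672 0.1927 0.036 ]
 [0.446  0.1855 0.036 ]
 [0.4431 0.2323 0.036 ]] [0.5054 0.2126 0.036 ]
0.04728570459565748 0.1213948292775438
[[ 0.529  -0.2125  0.026 ]
 [ 0.5098 -0.1734  0.026 ]
 [ 0.6453 -0.2485  0.026 ]
 [ 0.5137 -0.2422  0.026 ]]
[[ 0.5215 -0.2091  0.026 ]
 [ 0.6289 -0.2471  0.026 ]] 0.11395895164795945 -19.464813091983267 [ 0.57517449 -0.22808692  0.026     ]
```

Run:
```python
from h import *
import json
log=[]
for i,yaw in enumerate((-18,162)):
    robot.move_to([.576,-.228,.13],[180,0,yaw])
    p,o=robot.current_tool_pos(),robot.current_eef_rot()
    im=vision.grab_frame("wrist"); cv2.imwrite(f"pics/w{i}.png",im[:,:,::-1]); log.append((list(p),list(o)))
    print(p,o,robot.current_joint_positions(),robot.current_time_s(),robot.current_contact_force())
json.dump(log,open("w.json","w"))
a=[cv2.imread(f"pics/w{i}.png") for i in (0,1)]
cv2.imwrite("pics/w01.png",cv2.resize(np.vstack([x[70:330,80:430] for x in a]),None,fx=1.15,fy=1.15))
```

```text
[ 0.57537773 -0.22990487  0.13025169] [ 1.79917026e+02 -1.73141448e-02 -1.81224027e+01] [ 23.88531155  29.60980986  -5.54548273  82.7325802    3.04396683
  67.77930552 -90.2414126 ] 2.1667 [-0.58217995 -0.85950694  0.09727066]
[ 0.57572575 -0.22884535  0.13019688] [ 1.79984290e+02 -1.76734345e-02 -1.80737844e+01] [ 23.83512402  29.620919    -5.63498733  82.74206163   3.0148554
  67.77148404 -90.25947703] 2.4667 [ 0.87225244 -0.37182746 -0.26985808]
```

View pics/w01.png

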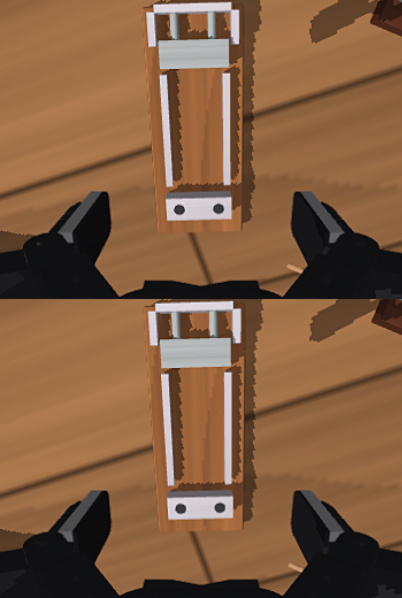

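Run:
```python
from h import *
import json
log=[]
for i in (0,1):
    q=list(robot.current_joint_positions())
    if i: q[6]+=180; robot.move_j(q)
    robot.pause(.5)
    p,o=robot.current_tool_pos(),robot.current_eef_rot()
    im=vision.grab_frame("wrist"); cv2.imwrite(f"pics/v{i}.png",im[:,:,::-1]); log.append((list(p),list(o)))
    print(p,o,robot.current_time_s(),robot.current_contact_force())
json.dump(log,open("w.json","w"))
a=[cv2.imread(f"pics/v{i}.png")[60:360,140:370] for i in (0,1)]
cv2.imwrite("pics/v01.png",cv2.resize(np.hstack(a),None,fx=1.73,fy=1.73,interpolation=cv2.INTER_CUBIC))
# rectified top view of z=.021 plane, holder frame guess (0.5755,-.228,-18), 0.5mm/px
c=vision.calibration("wrist"); g=R([0,0,-18])
xs=np.arange(-.11,.11,.0005); ys=np.arange(.05,-.05,-.0005)
X,Y=np.meshgrid(xs,ys)
out=[]
for i in (0,1):
    T=wpose(c["T_tool_cam"],*log[i]); im=cv2.imread(f"pics/v{i}.png")
    for z in (.026,.021):
        P=np.c_[X.ravel(),Y.ravel(),np.zeros(X.size)]@g.T+[.5755,-.228,z]
        m=w2pix(c,P,T).astype(np.float32).reshape(*X.shape,2)
        r=cv2.remap(im,m,None,cv2.INTER_CUBIC); cv2.imwrite(f"pics/r{i}_{int(z*1000)}.png",r)
        if z==.021: out.append(r)
cv2.imwrite("pics/r.png",cv2.resize(np.vstack(out),None,fx=1.4,fy=1.4,interpolation=cv2.INTER_CUBIC))
```

```text
[ 0.57600572 -0.2279515   0.12998023] [-1.79999015e+02  1.93559597e-03 -1.79939163e+01] 3.0167 [0.13784365 0.67074822 0.16075829]
[ 0.5759968  -0.2279751   0.13001057] [-1.79997442e+02  2.17245026e-04  1.62004280e+02] 6.2167 [ 0.48357171 -0.63115916 -0.37935448]
```

View pics/r.png

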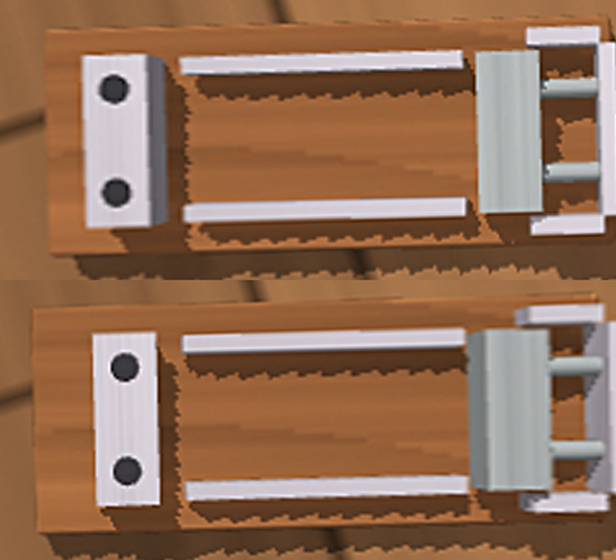

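```bash
cat > fit.py <<'E'
from h import *
for i in (0,1):
    S=cv2.cvtColor(cv2.imread(f"pics/r{i}_21.png"),cv2.COLOR_BGR2HSV)[:,:,1].astype(float)
    S=cv2.GaussianBlur(S,(0,0),1)
    res=[]
    def cross(v,thr):  # first down-crossing of saturation, subpixel
        k=np.where((v[:-1]>=thr)&(v[1:]<thr))[0]
        return k[0]+(v[k[0]]-thr)/(v[k[0]]-v[k[0]+1]) if len(k) else np.nan
    cols=np.arange(145,318)
    for side in (0,1):
        e=[]
        for c in cols:
            v=S[22:100,c] if side==0 else S[100:178,c][::-1]
            t=cross(v,85); e.append(22+t if side==0 else 177-t)
        e=np.array(e); ok=np.isfinite(e)
        x=-.11+cols*.0005; y=.05-e*.0005
        for _ in range(3):
            p=np.polyfit(x[ok],y[ok],1); r=y-np.polyval(p,x); ok&=np.abs(r)<.0012
        res.append(p); print(i,side,np.degrees(np.arctan(p[0])),p[1]*1000,ok.sum(),np.std(r[ok])*1000)
    print("width",(res[0][1]-res[1][1])*1000*.9996,"mid",(res[0][1]+res[1][1])*500)
E
python3 fit.py
```

```text
0 0 1.3610933963487184 31.015420108338393 173 0.07954477473904575
0 1 1.3161237925517997 -28.174785603292808 173 0.06464353956625221
width 59.16652962934655 mid 1.4203172525227916
1 0 1.4219732854970906 31.653884764497242 173 0.06987023102279331
1 1 1.3478225458323314 -27.56058703022968 173 0.07596149520299918
width 59.190786006009034 mid 2.0466488671337815
```

Run:
```python
from h import *
# x edges: profile along axis (rows near stop/jaw centre) at z=.026 rectification
for i in (0,1):
    S=cv2.imread(f"pics/r{i}_26.png").astype(int)
    m=S[85:120].mean(0); hsv=cv2.cvtColor(S.astype(np.uint8),cv2.COLOR_BGR2HSV)[85:115,:,1].mean(0)
    print(i,"stop",[(c,int(m[c].mean()),int(hsv[c])) for c in range(100,136,2)])
    print("jaw",[(c,int(m[c].mean()),int(hsv[c])) for c in range(326,356,2)])
```

```text
0 stop [(100, 212, 10), (102, 213, 10), (104, 212, 10), (106, 219, 9), (108, 210, 10), (110, 152, 11), (112, 96, 12), (114, 95, 12), (116, 98, 12), (118, 100, 14), (120, 103, 15), (122, 91, 34), (124, 67, 128), (126, 56, 180), (128, 60, 162), (130, 60, 160), (132, 60, 159), (134, 56, 159)]
jaw [(326, 107, 160), (328, 108, 160), (330, 108, 160), (332, 108, 160), (334, 108, 160), (336, 107, 160), (338, 100, 179), (340, 113, 142), (342, 180, 5), (344, 190, 12), (346, 186, 7), (348, 182, 6), (350, 182, 7), (352, 181, 6), (354, 176, 6)]
1 stop [(100, 211, 10), (102, 213, 10), (104, 215, 9), (106, 213, 9), (108, 215, 8), (110, 229, 14), (112, 117, 81), (114, 51, 185), (116, 58, 165), (118, 60, 161), (120, 60, 159), (122, 58, 160), (124, 68, 160), (126, 93, 160), (128, 104, 160), (130, 103, 160), (132, 102, 160), (134, 102, 160)]
jaw [(326, 103, 166), (328, 107, 141), (330, 116, 60), (332, 123, 16), (334, 122, 12), (336, 121, 5), (338, 119, 4), (340, 120, 5), (342, 136, 6), (344, 166, 7), (346, 181, 7), (348, 177, 6), (350, 173, 6), (352, 172, 5), (354, 170, 5)]
```

Run:
```python
from h import *
robot.line_to([.575,-.228,.2],velocity=.25)
robot.move_to([.5054,.2126,.14],[180,0,3.5]); robot.pause(.4)
p,o=robot.current_tool_pos(),robot.current_eef_rot(); im=vision.grab_frame("wrist")[:,:,::-1]
print(p,o,robot.current_time_s(),robot.current_joint_positions())
c=vision.calibration("wrist"); T=wpose(c["T_tool_cam"],p,o)
X,Y=np.meshgrid(np.arange(-.1,.1,.0005),np.arange(.07,-.07,-.0005))
P=np.c_[X.ravel(),Y.ravel(),0*X.ravel()]+[.5054,.2126,.036]
r=cv2.remap(np.ascontiguousarray(im),w2pix(c,P,T).astype(np.float32).reshape(*X.shape,2),None,cv2.INTER_CUBIC)
m=((r.max(2)>140)&(cv2.cvtColor(r,cv2.COLOR_BGR2HSV)[:,:,1]<80)).astype(np.uint8)
m=cv2.morphologyEx(m,cv2.MORPH_OPEN,np.ones((5,5)))
k=max(cv2.findContours(m,0,2)[0],key=cv2.contourArea); b=cv2.minAreaRect(k)
print("centre",.5054-.1+b[0][0]*.0005,.2126+.07-b[0][1]*.0005,"size",np.array(b[1])*.5,b[2])
cv2.drawContours(r,[cv2.boxPoints(b).astype(int)],0,(0,0,255),1)
cv2.imwrite("pics/stone.png",r)
```

```text
[0.50544607 0.21252796 0.1400311 ] [-1.79999239e+02 -2.84891467e-03  3.49266101e+00] 10.0 [ -31.40307465   21.06634802    8.96622089   94.50266504   -3.55243927
   64.7029671  -108.01450422]
centre 0.5066831954956055 0.21376650390625002 size [ 45.33080673 120.79745483] 86.29156494140625
```

View pics/stone.png

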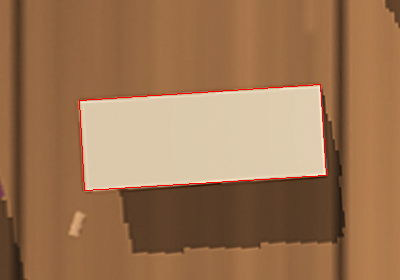

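Run:
```python
from h import *
o=[180,0,3.71]
robot.line_to([.507,.2141,.06],o,velocity=.12)
print(robot.line_to([.507,.2141,.029],velocity=.06,f_stop=8)); robot.pause(.3)
print(robot.current_tool_pos())
fingers.gripper_to(0.45,50); robot.pause(.2)
print(robot.current_finger_gap(),robot.current_tool_pos(),robot.current_contact_force())
robot.line_to([.507,.2141,.06],velocity=.06); robot.pause(.3)
print(robot.current_contact_force(),robot.current_finger_gap(),robot.current_torque())
robot.line_to([.507,.2141,.2],velocity=.2); robot.pause(.2)
print(robot.current_contact_force(),robot.current_finger_gap(),robot.current_time_s())
im=vision.grab_frame("side"); cv2.imwrite("pics/g.png",cv2.resize(im[130:330,220:420,::-1],None,fx=2.5,fy=2.5))
# check IK at holder, tilted
Rh=R([0,0,-16.64])
for t in (0,8,14):
    oo=Ro.from_matrix(Rh@R([0,t,0])@R([180,0,0])).as_euler("xyz",degrees=True)
    print(t,oo,robot.inverse_kinematics([.5815,-.228,.06],list(oo)))
```

```text
False
[0.50727453 0.21422321 0.02934457]
0.4524328199941195 [0.50702052 0.21411225 0.02900849] [0.91192334 0.08796478 0.6570902 ]
[-0.42611059 -0.58937928 -0.15580086] 0.44754661119692996 [-0.00213722  0.00305407  0.02879695]
[ 0.55526598 -0.33649436  0.54360932] 0.450460590601718 14.525
0 [180.     0.   -16.64] [  4.1727735   35.26507325  23.7692768   87.15740791 -15.4548975
  60.84038389 -75.01681546]
8 [180.     8.   -16.64] [  6.04392895  40.97960185  22.81315695  77.46846057 -14.28278509
  72.5391118  -76.60692764]
14 [180.    14.   -16.64] [  7.20671815  45.74502609  22.66609888  69.81279206 -14.06339212
  81.33471538 -77.30657874]
```

View pics/g.png

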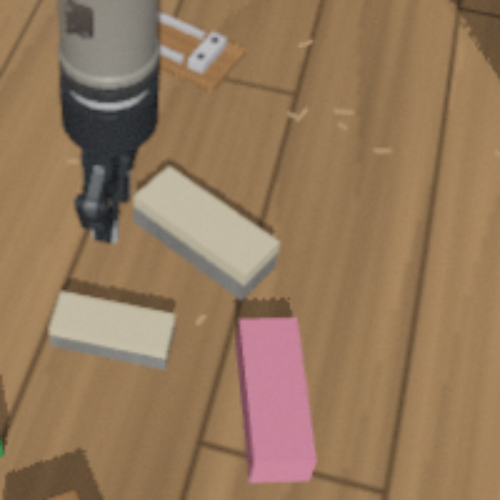

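The fingers stopped at the commanded 0.45 without reaching the stone, which stayed put on the bench. I'll go back down and close fully.

Run:
```python
from h import *
fingers.gripper_to(0.8)
robot.line_to([.507,.2141,.06],velocity=.25)
robot.line_to([.507,.2141,.029],velocity=.06,f_stop=8); robot.pause(.3)
fingers.gripper_to(0.0,50); robot.pause(.2)
print(robot.current_finger_gap(),robot.current_tool_pos(),robot.current_contact_force())
robot.line_to([.507,.2141,.06],velocity=.06); robot.pause(.3)
print(robot.current_contact_force(),robot.current_finger_gap(),robot.current_torque())
robot.line_to([.507,.2141,.15],velocity=.2); robot.pause(.3)
print(np.mean([robot.current_contact_force() for _ in range(5)],0),robot.current_torque(),robot.current_finger_gap(),robot.current_time_s())
im=vision.grab_frame("side"); cv2.imwrite("pics/g2.png",cv2.resize(im[130:330,200:400,::-1],None,fx=2.5,fy=2.5))
```

```text
0.0011018673174791479 [0.50701839 0.21408228 0.02900729] [-0.03100892 -0.7181187   0.20445396]
[-0.43402006  0.1154693  -1.24343957] 0.0011225065408278256 [-0.01058634  0.04360071 -0.00150811]
[ 0.05361165 -0.73049335 -0.47918446] [ 0.02739859 -0.00458656  0.01053367] -0.004160570469497106 19.3667
```

View pics/g2.png

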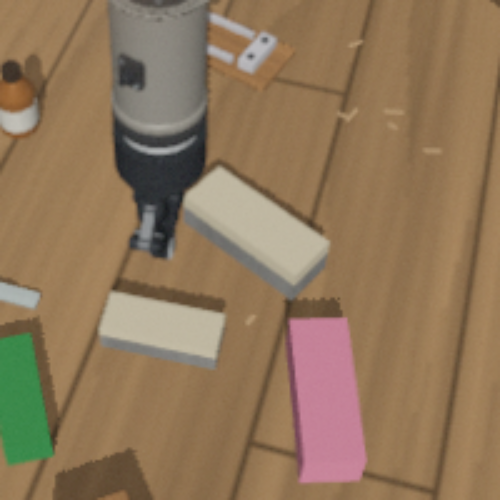

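Run:
```python
from h import *
print(robot.current_tool_pos(),robot.current_eef_rot(),robot.current_joint_positions(),robot.current_finger_gap())
for n in ("side","top"):
    c=vision.calibration(n); print(n,w2pix(c,[[.507,.214,.036],[.507,.214,.15],[.507,.214,.133],[.5815,-.228,.012]]).round(1).tolist())
vision.grab_frame("top");print([(round(d["p"],2),np.round(d["rect"]).tolist()) for d in recognise("stone","top")])
im=vision.grab_frame("wrist"); cv2.imwrite("pics/w9.png",im[:,:,::-1])
```

```text
[0.50644628 0.21383236 0.14896746] [1.79954851e+02 1.05348501e-01 3.70638056e+00] [ -31.50266312   20.85445124    9.01482529   93.46016492   -3.49020604
   66.07518507 -107.93995906] -0.0009191867859816835
side [[264.1, 258.1], [263.6, 232.0], [263.7, 236.2], [283.2, 143.5]]
top [[201.4, 204.5], [196.6, 201.9], [197.4, 202.3], [325.2, 183.6]]
[(0.66, [204.0, 208.0, 12.0, 37.0]), (0.59, [242.0, 222.0, 28.0, 48.0]), (0.45, [170.0, 168.0, 24.0, 14.0])]
```

View pics/w9.png

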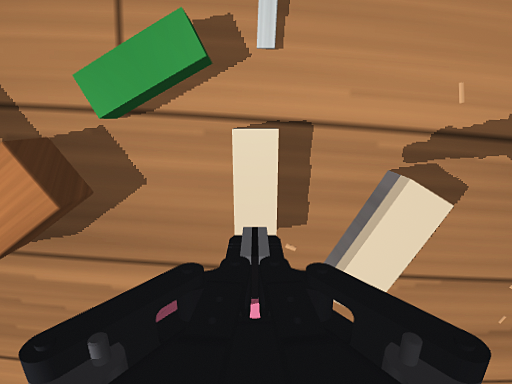

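Run:
```python
from h import *
print(robot.tip_reach)
robot.move_to([.579,.128,.06],[180,0,3.71]); robot.pause(.2)
print(robot.current_tool_pos(), robot.current_contact_force())
try: print(robot.line_to([.579,.128,-.012],velocity=.04,f_stop=5))
except robot.PlanningError as e: print("plan",e)
print(robot.current_tool_pos(), robot.current_contact_force(), robot.current_time_s(), robot.current_finger_gap())
```

```text
0.017
[0.5792007  0.13071117 0.0614531 ] [0.25107306 0.28866963 0.20909212]
True
[ 0.57888734  0.12800274 -0.00769472] [-0.36971866 -0.08274106  4.02261958] 21.925 0.0007873803138626217
```

Run:
```python
from h import *
robot.line_to([.579,.128,.07],velocity=.2)
fingers.gripper_to(0.95)
robot.move_to([.507,.2141,.07],[180,0,3.71]); robot.pause(.2)
print(robot.line_to([.507,.2141,.001],velocity=.07,f_stop=6)); robot.pause(.2)
fingers.gripper_to(0.0,50); robot.pause(.2)
print(robot.current_finger_gap(),robot.current_tool_pos(),robot.current_contact_force())
robot.line_to([.507,.2141,.03],velocity=.05); robot.pause(.3)
print(robot.current_contact_force(),robot.current_finger_gap(),robot.current_torque(),robot.current_time_s())
im=vision.grab_frame("side"); cv2.imwrite("pics/g3.png",cv2.resize(im[170:310,200:360,::-1],None,fx=3,fy=3))
```

```text
False
0.5170811642967038 [0.50734398 0.21405895 0.00133771] [0.57939721 0.34215682 3.30022751]
[ 0.16617006  0.83716792 -4.38800228] 0.5167674322575068 [ 0.01190528 -0.00863104 -0.01877411] 26.9333
```

View pics/g3.png

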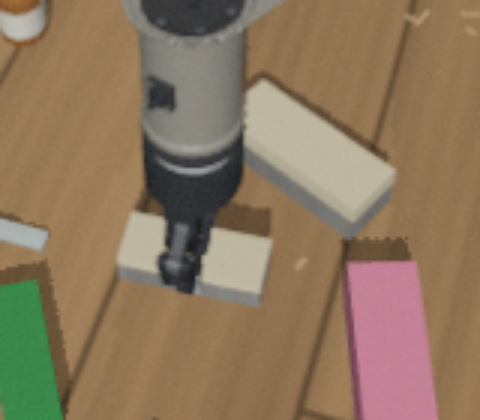

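```bash
cat > st.py <<'E'
from h import *
Rh=R([0,0,-16.64]); H=np.array([.5815,-.228,0])
off=np.array([0,0,.001])          # TCP in stone frame
def tcp(xb,y,zb,th):
    Rs=Rh@R([0,th,0]); B=H+Rh@np.array([xb,y,zb])
    p=B-Rs@np.array([.06,0,0])+Rs@off
    return list(p),list(Ro.from_matrix(Rs@R([180,0,0])).as_euler("xyz",degrees=True))
def where():
    "actual xb,y,zb (mm), tilt, yaw error, force in holder axes"
    p,o=robot.current_tool_pos(),robot.current_eef_rot()
    Rs=R(o)@R([180,0,0])
    if (Rh.T@Rs)[0,0]<0: Rs=Rs@R([0,0,180])
    B=p-Rs@off+Rs@np.array([.06,0,0]); D=Rh.T@Rs
    f=Rh.T@np.mean([robot.current_contact_force() for _ in range(4)],0)
    return np.r_[Rh.T@(B-H)*1000,np.degrees([np.arcsin(-D[2,0]),np.arctan2(D[1,0],D[0,0])])].round(2),f.round(2)
E
python3 - <<'E'
from st import *
robot.line_to([.507,.2141,.12],velocity=.25)
robot.move_to(*tcp(.046,0,.06,9)); robot.pause(.3); print(where())
robot.line_to(*tcp(.046,0,.026,9),velocity=.12); robot.pause(.2); print(where())
print(robot.line_to(*tcp(.046,0,.0135,9),velocity=.03,f_stop=4)); robot.pause(.2); print(where(),robot.current_time_s(),robot.current_joint_positions().round(1))
im=vision.grab_frame("side"); cv2.imwrite("pics/h1.png",cv2.resize(im[70:210,200:360,::-1],None,fx=4,fy=4,interpolation=cv2.INTER_CUBIC))
E
```

```text
(array([46.11,  1.11, 60.24,  8.98,  0.09]), array([ 0.18,  0.04, -3.21]))
(array([46.91, -0.22, 27.17,  8.88, -0.  ]), array([-0.51, -0.44, -3.48]))
False
(array([ 4.613e+01, -3.000e-02,  1.366e+01,  8.980e+00,  0.000e+00]), array([-0.37,  1.41, -4.31])) 30.8333 [  6.6  42.3  21.4  80.5 -14.   68.9 -76.6]
```

View pics/h1.png

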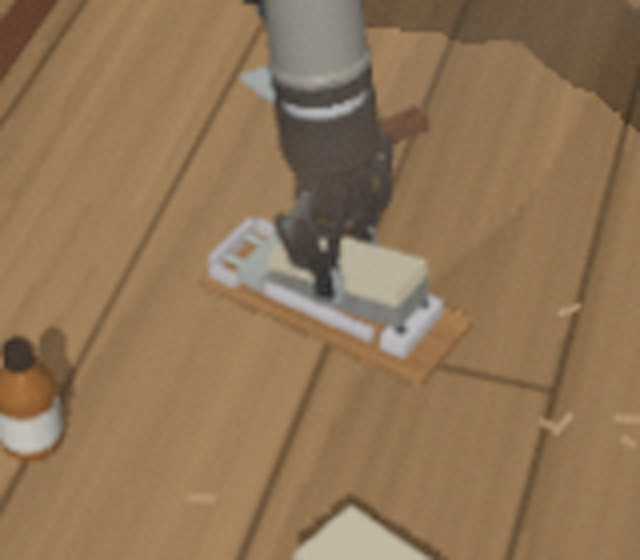

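The stone's jaw end went in between the cheeks without resistance, and the stop end rests above the stop. Next I'll centre it sideways and feel for the jaw.

Run:
```python
from st import *
for s in (1,-1):
    hit=robot.line_to(*tcp(.046,s*.0025,.0135,9),velocity=.008,f_stop=4); print(s,hit,where())
    robot.line_to(*tcp(.046,0,.0135,9),velocity=.01)
robot.pause(.2); print(where(),robot.current_time_s())
```

```text
1 False (array([45.98,  0.84, 13.65,  8.99, -0.07]), array([ 0.26, -3.5 , -3.03]))
-1 False (array([46.01, -0.78, 13.34,  9.01,  0.07]), array([ 0.95,  2.39, -3.29]))
(array([ 4.598e+01, -6.300e-01,  1.355e+01,  9.000e+00, -3.000e-02]), array([ 0.83, -0.54, -4.17])) 32.8083
```

Run:
```python
from st import *
robot.line_to(*tcp(.050,0,.0132,7.6),velocity=.03); robot.pause(.2); print(where())
print(robot.line_to(*tcp(.060,0,.0132,7.6),velocity=.012,f_stop=2.8)); print(where())
robot.pause(.3); print(where(),robot.current_time_s())
```

```text
(array([ 5.002e+01, -1.000e-02,  1.319e+01,  7.610e+00,  0.000e+00]), array([-0.35,  0.04, -4.55]))
True
(array([ 5.288e+01,  4.000e-02,  1.182e+01,  7.820e+00, -1.000e-02]), array([-1.5 , -0.04,  3.21]))
(array([ 5.283e+01,  7.000e-02,  1.177e+01,  7.810e+00, -1.000e-02]), array([ 0.89, -0.6 ,  4.87])) 34.0917
```

Run:
```python
from st import *
robot.line_to(*tcp(.052,0,.0142,7.6),velocity=.02); robot.pause(.3); print(where())
for x in (.053,.054,.055,.056,.057):
    h=robot.line_to(*tcp(x,0,.0142,7.6),velocity=.015,f_stop=6); robot.pause(.15); w=where(); print(x,h,w)
    if h or w[1][0]<-2.5: break
print(robot.current_time_s())
```

```text
(array([51.57,  0.11, 13.62,  7.66,  0.  ]), array([ 0.23,  0.8 , -3.53]))
0.053 False (array([5.303e+01, 1.000e-02, 1.424e+01, 7.600e+00, 0.000e+00]), array([-0.28,  0.42, -4.48]))
0.054 False (array([ 5.362e+01, -4.000e-02,  1.412e+01,  7.650e+00, -1.000e-02]), array([-2.05,  0.14, -3.27]))
0.055 False (array([ 5.440e+01, -3.000e-02,  1.406e+01,  7.670e+00, -0.000e+00]), array([-4.31,  0.35, -2.61]))
35.9167
```

Run:
```python
from st import *
for x in (.058,.0605,.0615):
    h=robot.line_to(*tcp(x,0,.0140,7.6),velocity=.015,f_stop=9); robot.pause(.2); w=where(); print(x,h,w)
    if h: break
print(robot.current_time_s())
```

```text
0.058 False (array([ 5.687e+01, -5.000e-02,  1.394e+01,  7.740e+00, -1.000e-02]), array([-5.53,  0.19,  0.77]))
0.0605 False (array([ 5.862e+01, -5.000e-02,  1.392e+01,  7.830e+00, -1.000e-02]), array([-7.89,  0.98,  1.56]))
0.0615 False (array([ 5.929e+01, -5.000e-02,  1.390e+01,  7.870e+00, -2.000e-02]), array([-7.34,  0.37,  1.17]))
37.4333
```

Run:
```python
from st import *
xc=.0628
for i,(th,z) in enumerate([(7.6,.0138),(7.6,.0136),(6.6,.0134),(5.6,.0132),(4.2,.013)]):
    h=robot.line_to(*tcp(xc,0,z,th),velocity=.012,f_stop=8); robot.pause(.2); w=where()
    xs=w[0][0]-120*np.cos(np.radians(w[0][3])); zs=w[0][2]+120*np.sin(np.radians(w[0][3]))
    print(th,round(xc*1e3,2),h,w,"stop corner",xs.round(2),zs.round(2))
    if h: break
    xc+=np.clip((60.45-w[0][0])/1000,-.001,.001)
    if i>=1 and xs<-59.6: break
print(robot.current_time_s())
```

```text
7.6 62.8 False (array([ 6.028e+01, -1.000e-02,  1.378e+01,  7.910e+00, -1.000e-02]), array([-8.68, -0.01,  2.46])) stop corner -58.58 30.29
7.6 62.97 False (array([ 6.033e+01, -5.000e-02,  1.352e+01,  7.930e+00, -2.000e-02]), array([-9.48,  0.33,  2.13])) stop corner -58.52 30.08
6.6 63.09 False (array([ 6.036e+01, -8.000e-02,  1.314e+01,  6.930e+00, -2.000e-02]), array([-8.32,  0.65,  1.72])) stop corner -58.76 27.62
5.6 63.18 False (array([ 6.039e+01, -9.000e-02,  1.275e+01,  5.940e+00, -2.000e-02]), array([-8.36,  0.07,  0.93])) stop corner -58.97 25.17
4.2 63.24 False (array([ 6.039e+01, -1.300e-01,  1.238e+01,  4.540e+00, -2.000e-02]), array([-7.5 , -0.14,  0.3 ])) stop corner -59.23 21.88
39.7333
```

Run:
```python
from st import *
xc=.0632
for i,(th,z) in enumerate([(2.8,.0130),(1.4,.0128),(0.2,.0126),(0,.0122),(0,.0118)]):
    h=robot.line_to(*tcp(xc,0,z,th),velocity=.012,f_stop=7); robot.pause(.2); w=where()
    xs=w[0][0]-120*np.cos(np.radians(w[0][3])); zs=w[0][2]+120*np.sin(np.radians(w[0][3]))
    print(th,round(xc*1e3,2),h,w,"stop corner",xs.round(2),zs.round(2))
    if h: break
    xc+=np.clip((60.35-w[0][0])/1000,-.001,.001)
print(robot.current_time_s())
im=vision.grab_frame("side"); cv2.imwrite("pics/h2.png",cv2.resize(im[90:190,220:350,::-1],None,fx=5,fy=5,interpolation=cv2.INTER_CUBIC))
```

```text
2.8 63.2 False (array([ 6.030e+01, -1.500e-01,  1.226e+01,  3.150e+00, -2.000e-02]), array([-8.25,  1.09,  0.43])) stop corner -59.52 18.85
1.4 63.25 False (array([ 6.063e+01, -1.600e-01,  1.222e+01,  1.710e+00, -2.000e-02]), array([-7.81, -0.58,  1.42])) stop corner -59.32 15.8
0.2 62.97 False (array([ 6.084e+01, -1.500e-01,  1.223e+01,  4.500e-01, -1.000e-02]), array([-6.51,  1.11,  1.79])) stop corner -59.16 13.17
0 62.48 False (array([ 6.083e+01, -1.700e-01,  1.223e+01,  1.900e-01, -1.000e-02]), array([-7.77,  0.43,  2.08])) stop corner -59.17 12.63
0 62.0 False (array([ 6.085e+01, -1.400e-01,  1.228e+01,  1.300e-01, -1.000e-02]), array([-7.32,  0.03,  2.87])) stop corner -59.15 12.55
42.075
```

View pics/h2.png

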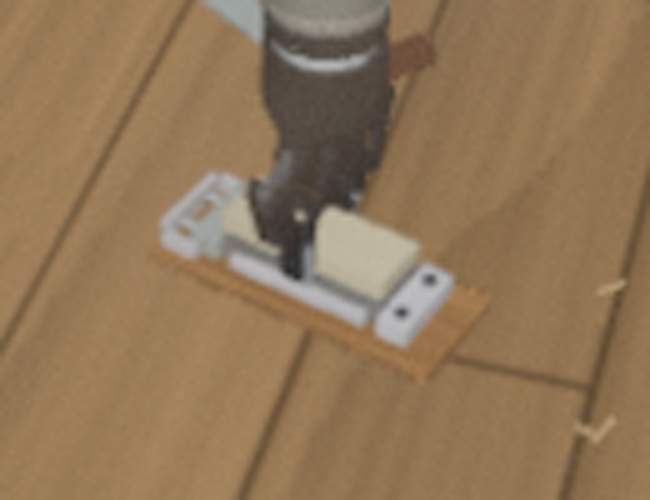

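Run:
```python
from st import *
for xc,z in ((.061,.0118),(.060,.0118),(.0595,.0118)):
    h=robot.line_to(*tcp(xc,0,z,0),velocity=.012,f_stop=7); robot.pause(.25); w=where(); print(xc,h,w)
    if w[1][0]>-2: break
print(robot.current_time_s())
```

```text
0.061 False (array([ 6.050e+01, -1.500e-01,  1.234e+01,  6.000e-02,  1.000e-02]), array([-5.93, -0.24,  1.48]))
0.06 False (array([ 6.017e+01, -1.500e-01,  1.242e+01, -2.000e-02,  0.000e+00]), array([-5.11, -0.72,  4.17]))
0.0595 False (array([60.18, -0.18, 12.45, -0.08,  0.  ]), array([-2.93,  0.36,  6.41]))
43.625
```

Run:
```python
from st import *
robot.line_to(*tcp(.0598,0,.0124,0),velocity=.012); robot.pause(.2); print(where())
fingers.gripper_to(0.75); robot.pause(.2); print(where())
p,o=tcp(.060,0,.0124,0)
robot.line_to([p[0],p[1],.06],velocity=.06); robot.line_to([p[0],p[1],.15],velocity=.15)
robot.pause(.5); p,o=robot.current_tool_pos(),robot.current_eef_rot(); print(robot.current_contact_force())
im=cv2.cvtColor(vision.grab_frame("wrist"),cv2.COLOR_RGB2BGR); cs=vision.calibration("wrist"); T=wpose(cs["T_tool_cam"],p,o)
X,Y=np.meshgrid(np.arange(-.11,.11,.0005),np.arange(.05,-.05,-.0005)); out=[]
for z in (.048,.026):
    P=np.c_[X.ravel(),Y.ravel(),0*X.ravel()]@Rh.T+H+[0,0,z]
    r=cv2.remap(im,w2pix(cs,P,T).astype(np.float32).reshape(*X.shape,2),None,cv2.INTER_CUBIC); out.append(r)
r=out[0]; m=((r.max(2)>140)&(abs(cv2.cvtColor(r,cv2.COLOR_BGR2HSV)[:,:,1].astype(int)-52)<28)).astype(np.uint8)
m=cv2.morphologyEx(m,cv2.MORPH_OPEN,np.ones((7,7)))
k=max(cv2.findContours(m,0,2)[0],key=cv2.contourArea); b=cv2.minAreaRect(k)
print("stone top in holder mm",-110+b[0][0]*.5,50-b[0][1]*.5,np.array(b[1])*.5,b[2],robot.current_time_s())
cv2.drawContours(out[0],[cv2.boxPoints(b).astype(int)],0,(0,0,255),1)
side=vision.grab_frame("side")[95:185,225:345,::-1]
v=cv2.resize(np.vstack(out),(660,300)); sd=cv2.resize(side,(400,300),interpolation=cv2.INTER_CUBIC)
cv2.imwrite("pics/f.png",np.vstack([v,np.hstack([sd,np.zeros((300,260,3),np.uint8)])]))
```

```text
(array([ 6.017e+01, -1.400e-01,  1.243e+01, -4.000e-02,  0.000e+00]), array([-2.05, -0.39,  2.09]))
(array([ 5.997e+01,  9.000e-02,  1.245e+01, -2.000e-02,  0.000e+00]), array([ 0.38, -0.33,  0.74]))
[ 0.35515481 -0.00662379  0.5040104 ]
stone top in holder mm -0.25000762939453125 0.2500038146972656 [120.49998474  45.49999237] -0.0 46.8333
```

View pics/f.png

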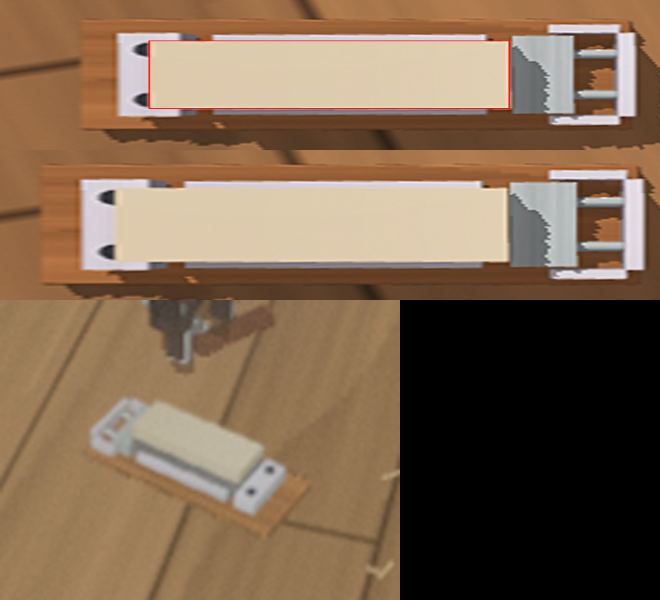

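```bash
python3 -c "
from h import *
print(workorder.close_job())"
```

```text
the job is handed in; nothing more can be done
None
```

The stone is clamped in the holder, pale side up, lying flat against the fixed stop. The gripper has let go and is clear, and I handed the job in at about 47 s.

**What I did:** I gripped the smaller pale stone at 50 N and lowered its jaw end, tipped about 9°, between the cheeks. I felt for both cheeks and then the jaw, and pushed the jaw back about 7 mm with roughly 9 N. Then I rocked the other end down behind the stop, eased the stone back against it and released.

**Last checks:**
- **Position:** the wrist camera puts the stone's top centre within about 0.3 mm of the seat in x and y, with no measurable rotation. Its apparent size fits the seated height to about 1 mm.
- **Seating:** in the last picture the jaw bears on the stone's end.
- **Release:** tool force was about 0.5 N after backing off, which is noise level.

**What went wrong or disagreed:**
- **Missed grasps:** the first two closed above the stone without moving it. A touch on the bench showed the shut fingertips end about 7.5 mm behind the TCP, not 17 mm ahead, so I regrasped lower.
- **Contact with the base:** while feeling for the jaw, the low corner briefly pressed on the base with about 9 N. When I eased the stone back against the stop, the base took about 11 N.
- **Height reading:** just before release the arm read the stone's underside 0.45 mm above its nominal height. I put this down to slip in the grip.
- **Bystanders:** I did not measure them again at the end. No move was planned near them, and those in view in later pictures looked undisturbed.

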